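# Set the stabiliser leg of a bench-top welding positioner

### The arm

A 7-joint arm with a two-finger parallel gripper is mounted at the origin on the work surface. World frame = base frame: x ahead of the robot, y to its left, z up, the work surface at z = 0. Lengths are in mm, angles in rad, forces in N, time in s.
With the tool pointing down it reaches from about 425 to 825 mm from the base axis. Payload 3.6 kg.
Tool frame: the origin (TCP) lies on the centre line of the jaws, within the pads' length; the fingertips stand 8 mm ahead of it and the grasp point (between the pads) lies 11 mm behind it; z points along the fingers, x is the direction in which the jaws open and shut, and the axes are right-handed (so a half turn about z gives the same grasp; the last joint's range is limited). The gripper opens to 85 mm and grips with 20 to 120 N. Pads are 22 mm wide; open, the fingers measure 114 mm over their backs; the gripper's body (76 mm by 85 mm) begins 54 mm behind the grasp point. The pads swing forward as they close: fully open they stand 13 mm farther back than shut.
Start: joints at [-1.161, 0.615, -0.013, 1.423, 0.008, 1.103, -0.04], TCP at [274.942, 588.957, 239.297] pointing down, gripper open.
Joint ranges: [-3.12, 3.12], [-0.3, 2.06], [-1.34, 1.32], [0.26, 2.42], [-1.36, 4.5], [0.01, 1.98], [-2.84, 2.84]. Speed limits (rad/s): [2.79, 2.79, 3.14, 3.14, 3.14, 3.14, 3.14].

### API

Orientations are given as a unit quaternion [x, y, z, w].
In Python, from plant import observe, read_camera, camera_params, sign_off gives the robot as it stands.
- The arm moves only by the tool carry_out, never from a script. Its argument "rows" is a list of rows, each a list of 2 entries, a list of its own where there are three numbers: the shift along the tool's x, y, z in m, then the turn about the tool's z in rad. In form: [[[dx, dy, dz], turn], ...]. A call has exactly 5 rows; each row is the pose to reach, as a shift and turn from the pose commanded when the call began, along the tool's axes at that moment; what a row does not reach only later rows make up. A row lasts 1/10 s, in which the tool goes at most 50 mm and 8.59 degrees, less where a joint would pass 70% of its speed; a pose out of reach is approached as far as the arm can. A call with a gripper value outside its range is refused whole. "grip" is the opening in per cent of the stroke, from 0 (shut) to 100 (fully open), set as the call begins (left out, the last holds). The fingers move at their own pace and stop on an object; the grip force is fixed at half the most. Time passes only in rows, so rows that repeat a pose let the fingers close, or fill a call up. It gives the time, the measured TCP pose, the force and the opening at its end, in the units of the state.
- observe(): the state, without advancing time (a new reading comes with each control period).
- read_camera(name): name is "scene" or "top" or "wrist"; returns the picture (400x640x3 uint8, blue, green, red); there is no depth.
- camera_params(name): a dict with "mtx" (3x3 intrinsics, pixels), "view" (4x4, takes a point from world to camera coordinates); the wrist camera has in their place "tool_from_camera" (4x4, takes a point from camera to tool coordinates, whose origin is the TCP and whose axes are the tool frame's). Camera axes: x right, y up, looking along -z (the intrinsics and any distortion apply to the point x, -y, -z); pixel columns grow to the right and rows downward; lengths in mm; the calibration is good to about 2 mm. A picture is of the moment at which its call begins: read the wrist's pose just before it. camera_params takes no time and is no camera call.
- sign_off(): hands the job in, once; it reports no verdict.
The state is a dict: "clock": time; "joint_pos": joint angles; "joint_velocities": joint speeds; "effort": joint torques, N m; "tcp_pos": TCP position; "ee_rot": TCP orientation; "force": force on the tool from outside, world axes, zero at the start; "ft_torque": the same for the moment, N m; "finger_gap": opening from 0.0 (shut) to 1.0 (fully open).
Only numpy, scipy, OpenCV 4.12 (cv2) and the standard library are available. Lean on these libraries where they do the work, as an engineer would, in place of code of your own. Each camera call takes 0.05 s, during which the arm holds its last target. There are 200 camera calls.

### The job

Put the orange pad flat on the bench and centred under the foot of the positioner's stabiliser leg, then wind the leg down with its crank until the foot bears firmly on the pad: the crank should turn about half as heavy again as it did running free. Stop there, before the leg starts to lift the machine's own feet off the bench, let go, and leave the other things on the bench where they are.

Things in the scene. Friction and masses are not known exactly. Their poses are not given: they have to be found in the camera images.
- positioner: red bench-top welding positioner, about 24 kg, on four rubber feet: round drum, black faceplate, clamped steel tube, top 260 above the bench. Origin: on the bench under its stabiliser leg's axis; z up; the machine lies to its own +y: a red beam (40 square, 100 to 140 above the bench) runs from the leg at y = 23 to the machine, whose 300 x 300 base begins at y = 130
- leg: grey upright stabiliser leg at the beam's free end: tube diameter 52, 85 to 190 above the bench, 64 x 75 clamp collars, gear housing diameter 70 up to 220, crank on top. Below it a bright drop tube (diameter 38) with a round foot (diameter 60, black sole), at the start 23 to 41 above the bench (varies, not measured). Origin: on the bench on the leg's axis; z up, y to the machine
- near_feet (a point): point on the bench midway between the two machine feet nearest the leg, 160 from the leg's axis; it rises when the leg lifts the machine. That begins when the foot carries about 85 to 105 N, which the crank shows as some 6 to 7.5 N more at its handle than free running
- crank_centre (a point): point on the crank's vertical axis at the height of the middle of its handle (265 above the bench). Clockwise seen from above runs the foot down, 24 a turn; anticlockwise up. The gear holds when let go. Free running takes some 5 to 6.5 N sideways at the handle; each 10 N on the foot adds 0.7 N; the foot gives about 1 mm per 60 N
- crank_grip (a point): middle of the crank's upright handle: black with a yellow band, round, diameter 24, 60 long (from 238 to 298 above the bench), spinning freely on its spindle, 55 from the crank's axis. The flat crank arm, 22 wide, lies just below it, its top 237 above the bench
- pad: orange insulating pad, square, 90 x 90, 14 thick, 0.7 kg. A flat steel tang (30 wide, 8 thick) carries a black upright grip: a fin 50 long along x, 14 thick along y, from 8 to 58 above the bench, its middle at x = -155. Origin: centre of the square's underside; z up; the grip lies to its own -x
- parts_bin: blue open plastic bin, 105 x 160 x 75, one small flange in it. Leave it alone
- pendant: black hand-held pendant with keypad, 85 x 210 x 30, lying flat. Leave it alone
- tube_offcut: steel tube offcut, diameter 60, 85 high, standing. Leave it alone
- flange: steel ring flange, diameter 96, 14 thick, lying flat. Leave it alone
- wrench: steel wrench, 200 long, lying flat. Leave it alone
- wire_brush: wire brush with a wooden handle, 200 long, lying flat. Leave it alone
- paste_tin: blue paste tin, diameter 72, 55 high, standing. Leave it alone
Not all that is in view belongs to the job. Leave any green look-alike of the pad alone.

How it is judged:
By the outcome, as a careful person would: the job done as asked, in the order asked, and still so for the second after the job is handed in, with the robot touching nothing.
It also fails if it takes over 72 s, if anything falls off the work surface, if the arm or the gripper's body presses on something with over 40 N, if the wrist force passes 120 N, or if a joint passes its speed limit or range.

## Working session

There is one attempt and no reset: what is moved stays moved. The work goes in short steps, Python scripts to look and compute and a tool call to move; the robot and the scene stay as the last step left them, time stands still between calls to the robot, and variables do not carry over. Pictures are saved under pics/ and viewed, about 8 in all and at most 12, crops included, and the job is handed in when it is done.

Besides the shell and the picture viewer there is one more tool, called after "Emit:" as name([rows], argument=value, ...), one row to a line, values as JSON. carry_out: Moves the arm, as the interface text tells. Its arguments: {"type":"object","properties":{"rows":{"type":"array"},"grip":{"type":"number"}},"required":["rows"]}

```bash
ls; mkdir -p pics; python3 - <<'E'
from plant import *
import cv2
o=observe();print(o)
for n in("scene","top"):
    cv2.imwrite(f"pics/{n}0.png",read_camera(n));p=camera_params(n);print(n,p)
print(camera_params("wrist"))
E
```

```text
pics
{'clock': 0.0, 'joint_pos': array([-1.16047359,  0.61591678, -0.01263598,  1.42494416,  0.00809624,
        1.10340911, -0.04037908]), 'joint_velocities': array([-0.00090002,  0.00108465, -0.00020141,  0.00300433,  0.00018785,
       -0.00172086,  0.00052273]), 'effort': array([ 2.57367565e-04, -4.69220781e+01,  2.58996505e-01, -1.71034831e+01,
        9.78063152e-03,  9.57286597e-03, -5.95747409e-06]), 'tcp_pos': array([274.64751332, 588.27816494, 238.12466484]), 'ee_rot': array([ 8.43495025e-01,  5.37135381e-01, -1.10147867e-03,  7.16001150e-04]), 'force': array([-0.26107585,  0.03152342, -0.9613623 ]), 'ft_torque': array([ 0.01045536,  0.03983242, -0.06732931]), 'finger_gap': 1.0011655224333047}
scene {'mtx': array([[390.65632272,   0.        , 314.90561784],
       [  0.        , 390.65632272, 201.11219531],
       [  0.        ,   0.        ,   1.        ]]), 'view': array([[ 6.77493534e-01,  7.35517247e-01, -4.10984935e-03,
        -2.58430732e+02],
       [-5.13677214e-01,  4.77138530e-01,  7.13074010e-01,
         1.08056206e+02],
       [ 5.26439200e-01, -4.80991895e-01
[... 464 characters left out ...]
2],
       [-7.13284111e-02, -1.27387935e-02,  9.97371536e-01,
        -1.12348527e+03],
       [ 0.00000000e+00,  0.00000000e+00,  0.00000000e+00,
         1.00000000e+00]])}
{'mtx': array([[296.66682633,   0.        , 318.35461669],
       [  0.        , 296.66682633, 197.31908073],
       [  0.        ,   0.        ,   1.        ]]), 'tool_from_camera': array([[ 9.99999473e-01,  6.73888534e-05, -1.02408670e-03,
         1.08730532e-01],
       [-2.22052586e-04, -9.59999558e-01, -2.80001427e-01,
        -7.10347411e+01],
       [-1.00199176e-03,  2.80001507e-01, -9.59999038e-01,
        -1.35148609e+02],
       [ 0.00000000e+00,  0.00000000e+00,  0.00000000e+00,
         1.00000000e+00]])}
```

View pics/top0.png

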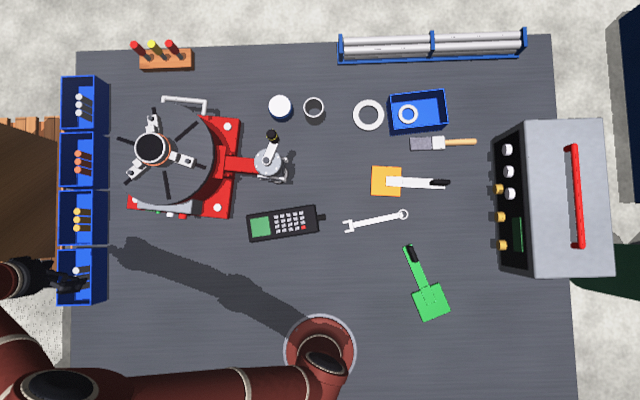

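View pics/scene0.png

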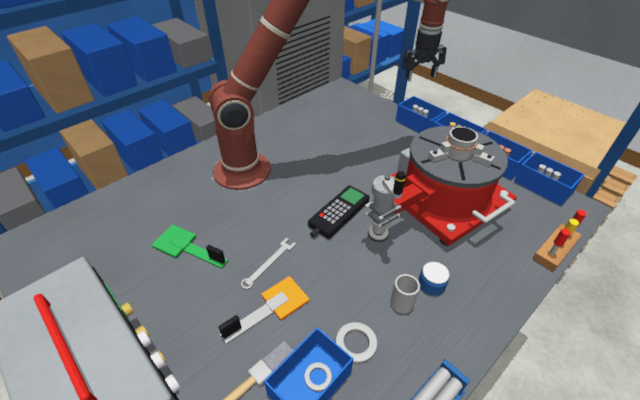

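The top view shows the leg near (268,160), with its crank handle near (271,137). The orange pad is near (386,181), its black fin near (440,182). I'll enlarge both areas.

```bash
cat > h.py <<'E'
import numpy as np,cv2
from plant import *
from scipy.spatial.transform import Rotation as R
def cam(n,o=None):
    p=camera_params(n)
    if n=="wrist":
        T=np.eye(4);T[:3,:3]=R.from_quat(o["ee_rot"]).as_matrix();T[:3,3]=o["tcp_pos"]
        return p["mtx"],np.linalg.inv(T@p["tool_from_camera"])
    return p["mtx"],p["view"]
def proj(n,P,o=None):
    K,V=cam(n,o);c=(V@np.append(P,1))[:3];c=np.array([c[0],-c[1],-c[2]]);q=K@c;return q[:2]/q[2]
def ray(n,u,v,z,o=None):
    K,V=cam(n,o);d=np.linalg.solve(K,[u,v,1.]);d=np.array([d[0],-d[1],-d[2]])
    Rm=V[:3,:3];C=-Rm.T@V[:3,3];w=Rm.T@d;return C+w*(z-C[2])/w[2]
def crop(src,dst,x0,y0,x1,y1,s):
    cv2.imwrite(dst,cv2.resize(cv2.imread(src)[y0:y1,x0:x1],None,fx=s,fy=s,interpolation=cv2.INTER_CUBIC))
E
python3 - <<'E'
from h import *
a=cv2.imread("pics/top0.png")[115:215,210:310];b=cv2.imread("pics/top0.png")[140:220,360:460]
c=cv2.imread("pics/scene0.png")[160:250,345:445];
f=lambda i:cv2.resize(i,(400,i.shape[0]*4),interpolation=cv2.INTER_CUBIC)
im=np.zeros((600,800,3),np.uint8)
A=cv2.resize(a,(400,400),interpolation=cv2.INTER_CUBIC)[:290];A=cv2.resize(a[:72],(400,288),interpolation=cv2.INTER_CUBIC)
im[:288,:400]=A;im[:320,400:]=f(b)
im[-280:,:400]=f(c)[:280]
d=cv2.imread("pics/scene0.png")[270:345,215:315];im[-280:,400:]=f(d)[:280]
cv2.imwrite("pics/m1.png",im)
E
```

```text
(no output)
```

View pics/m1.png

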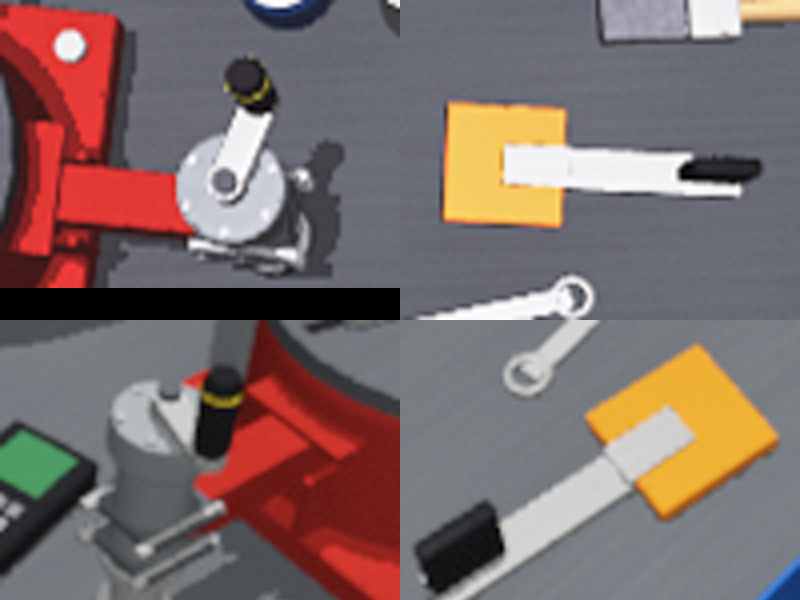

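Crop readings in full-image pixels:
- **Housing disc (top view):** about (267.8,162).
- **Handle top (top view):** about (271.5,134.3).
- **Pad corners (top view):** (371.2,165.8), (401.5,167.2), (400.5,196.8) and (371,195).
- **Fin top (top view):** about (441,182).

```bash
python3 - <<'E'
from h import *
np.set_printoptions(precision=1,suppress=True)
c=np.array([ray("top",*p,14) for p in[(371.25,165.75),(401.5,167.25),(400.5,196.75),(371,195)]]);print(c,c.mean(0))
s=np.array([ray("scene",*p,14) for p in[(289.25,276.25),(309.5,299.25),(280.75,320),(261.5,292.5)]]);print(s,s.mean(0))
print("fin",ray("top",441.25,181.75,58), ray("scene",215+56/4,270+(525-320)/4,58))
print("house",ray("top",267.75,162,220),"hub",ray("top",266,160.5,245),"handle",ray("top",271.5,134.25,298))
# scene: housing top disc centre ~ (157,418), handle top (224,378)
print("house",ray("scene",345+155/4,160+(419-320)/4,220),"handle",ray("scene",345+225/4,160+(377-320)/4,298))
for P in [(0,0)]:
  pass
o=observe();print(R.from_quat(o["ee_rot"]).as_matrix())
E
```

```text
[[ 545.8 -175.6   14. ]
 [ 538.1 -266.7   14. ]
 [ 448.7 -259.6   14. ]
 [ 456.9 -171.3   14. ]] [ 497.4 -218.3   14. ]
[[ 462.8 -167.5   14. ]
 [ 550.8 -174.5   14. ]
 [ 545.9 -264.    14. ]
 [ 452.5 -251.7   14. ]] [ 503.  -214.4   14. ]
fin [ 484.5 -371.    58. ] [ 488.1 -366.3   58. ]
house [527.8 104.5 220. ] hub [526.7 104.6 245. ] handle [576.7  81.8 298. ]
house [529.5 101.4 220. ] handle [583.2  85.3 298. ]
[[ 0.4  0.9 -0. ]
 [ 0.9 -0.4 -0. ]
 [-0.   0.  -1. ]]
```

```bash
cat >> h.py <<'E'
def plan(p,th,wps,step=45.,dth=.14):
    """print carry_out rows from commanded p(mm), tool-x angle th; wps: (x,y,z,th)"""
    p=np.array(p,float);q=[];a=p.copy();t=th
    for w in wps:
        b=np.array(w[:3],float);n=int(np.ceil(max(np.linalg.norm(b-a)/step,abs(w[3]-t)/dth,1)))
        q+=[(a+(b-a)*k/n,t+(w[3]-t)*k/n) for k in range(1,n+1)];a=b;t=w[3]
    while len(q)%5:q.append(q[-1])
    for i in range(0,len(q),5):
        c,s=np.cos(th),np.sin(th);M=np.array([[c,s,0],[s,-c,0],[0,0,-1]]).T  # columns tool x,y,z
        M=np.array([[c,s,0],[s,-c,0],[0,0,-1.]])
        rows=[[list(np.round(M.T@(x-p)/1000,4)),round(-(u-th),3)] for x,u in q[i:i+5]]
        print("[" + ",".join(f"[[{r[0][0]:g},{r[0][1]:g},{r[0][2]:g}],{r[1]:g}]" for r in rows)+"]")
        p=p+M@np.array(rows[-1][0])*1000;th=th-rows[-1][1]
    print("end",p.round(1),round(th,4))
E
python3 - <<'E'
from h import *
th=np.arctan2(2*.8435*.53714,.8435**2-.53714**2);print(th)
plan([274.9,589,239.3],th,[(310,560,380,th),(480,360,380,.8),(590,0,340,.3),(486,-330,220,-.093)])
E
```

```text
1.1340781391644725
[[[-0.0029,0.011,-0.0352],-0],[[-0.0057,0.022,-0.0703],-0],[[-0.0086,0.0331,-0.1055],-0],[[-0.0114,0.0441,-0.1407],-0],[[-0.0297,0.0838,-0.1407],0.056]]
[[[-0.0159,0.0408,0],0.055],[[-0.0319,0.0815,0],0.111],[[-0.0478,0.1222,0],0.167],[[-0.0638,0.163,0],0.222],[[-0.0798,0.2037,0],0.278]]
[[[-0.0202,0.0366,0.0044],0.056],[[-0.0403,0.0733,0.0089],0.111],[[-0.0605,0.1099,0.0133],0.167],[[-0.0807,0.1465,0.0178],0.222],[[-0.1009,0.1832,0.0222],0.278]]
[[[-0.0094,0.0407,0.0045],0.055],[[-0.0187,0.0815,0.0089],0.111],[[-0.0281,0.1223,0.0134],0.167],[[-0.0374,0.163,0.0178],0.222],[[-0.0657,0.189,0.0311],0.266]]
[[[-0.0205,0.0326,0.0134],0.043],[[-0.0409,0.0651,0.0267],0.087],[[-0.0614,0.0977,0.04],0.131],[[-0.0819,0.1302,0.0534],0.174],[[-0.1023,0.1628,0.0667],0.218]]
[[[-0.013,0.0362,0.0133],0.044],[[-0.0259,0.0724,0.0267],0.087],[[-0.0389,0.1086,0.04],0.131],[[-0.0389,0.1086,0.04],0.131],[[-0.0389,0.1086,0.04],0.131]]
end [ 486. -330.  220.] -0.0929
```

Emit:
carry_out([
  [[-0.003,0.011,-0.035],0],
  [[-0.006,0.022,-0.07],0],
  [[-0.009,0.033,-0.105],0],
  [[-0.011,0.044,-0.141],0],
  [[-0.03,0.084,-0.141],0.056],
])

```text
clock: 0.6
tcp_pos: [335.2, 531.6, 385.1]
ee_rot: [0.856, 0.517, 0.004, -0.005]
force: [0.8, 0.2, 0.1]
finger_gap: 1.002
```

Emit:
carry_out([
  [[-0.016,0.041,0],0.055],
  [[-0.032,0.0815,0],0.111],
  [[-0.048,0.122,0],0.167],
  [[-0.064,0.163,0],0.222],
  [[-0.08,0.204,0],0.278],
])

```text
clock: 1.1
tcp_pos: [480.9, 357.6, 379.9]
ee_rot: [0.921, 0.388, -0.001, 0.0]
force: [-0.1, 1.0, 0.5]
finger_gap: 1.002
```

Emit:
carry_out([
  [[-0.02,0.037,0.004],0.056],
  [[-0.04,0.073,0.009],0.111],
  [[-0.06,0.11,0.013],0.167],
  [[-0.081,0.147,0.018],0.222],
  [[-0.101,0.183,0.022],0.278],
])

```text
clock: 1.6
tcp_pos: [541.1, 157.3, 357.6]
ee_rot: [0.966, 0.257, -0.001, 0.0]
force: [0.5, 1.0, 0.1]
finger_gap: 0.997
```

Emit:
carry_out([
  [[-0.009,0.041,0.0045],0.055],
  [[-0.019,0.0815,0.009],0.111],
  [[-0.028,0.122,0.013],0.167],
  [[-0.037,0.163,0.018],0.222],
  [[-0.066,0.189,0.031],0.266],
])

```text
clock: 2.1
tcp_pos: [580.3, -39.6, 326.7]
ee_rot: [0.992, 0.126, 0.001, 0.001]
force: [-0.7, -0.5, -0.0]
finger_gap: 1.004
```

Emit:
carry_out([
  [[-0.0205,0.033,0.013],0.043],
  [[-0.041,0.065,0.027],0.087],
  [[-0.061,0.098,0.04],0.131],
  [[-0.082,0.13,0.053],0.174],
  [[-0.102,0.163,0.067],0.218],
])

```text
clock: 2.6
tcp_pos: [520.0, -222.0, 259.6]
ee_rot: [1.0, 0.018, -0.0, -0.0]
force: [0.5, 0.2, 0.8]
finger_gap: 0.998
```

Emit:
carry_out([
  [[-0.013,0.036,0.013],0.044],
  [[-0.026,0.072,0.027],0.087],
  [[-0.039,0.109,0.04],0.131],
  [[-0.039,0.109,0.04],0.131],
  [[-0.039,0.109,0.04],0.131],
])

```text
clock: 3.1
tcp_pos: [485.1, -332.0, 219.5]
ee_rot: [0.999, -0.048, -0.001, -0.0]
force: [0.2, 0.3, 0.3]
finger_gap: 1.003
```

```bash
python3 - <<'E'
from h import *
o=observe();im=read_camera("wrist");cv2.imwrite("pics/w1.png",im)
print(o["clock"],o["tcp_pos"],o["ee_rot"],o["joint_pos"])
for P in [(486,-369,58),(500,-217,14)]: print(proj("wrist",P,o))
E
```

```text
3.1 [ 485.05041586 -331.96360497  219.51911639] [ 9.98862329e-01 -4.76775888e-02 -8.32742556e-04 -4.49589823e-04] [ 0.30366064  0.56462535  0.41853932  1.6456056  -0.26298442  0.98943913
  0.71492356]
[322.56897422 217.14609735]
[322.13091861  67.45995875]
```

View pics/w1.png

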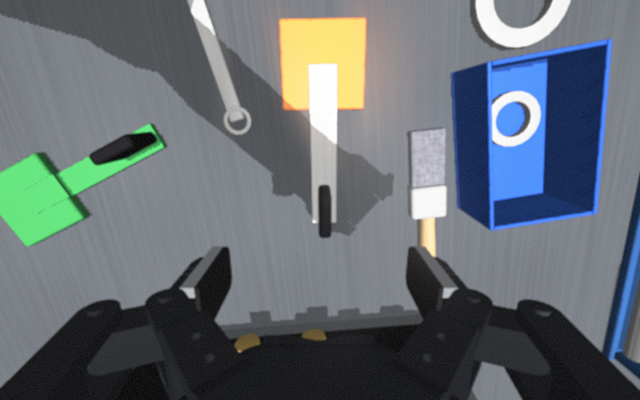

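The fin top spans about (319–330, 186–238) and the pad corners are at (279,18), (365,17), (366,108) and (282,109). The grip is aligned with the jaws.

```bash
python3 - <<'E'
from h import *
np.set_printoptions(precision=1,suppress=True)
o=observe()
c=np.array([ray("wrist",*p,14,o) for p in[(279,18),(365,17),(366,108),(282,109)]]);print(c,c.mean(0))
f0=ray("wrist",324.5,187,58,o);f1=ray("wrist",324.5,236,58,o);print(f0,f1,(f0+f1)/2)
E
```

```text
[[ 461.5 -164.9   14. ]
 [ 548.8 -172.    14. ]
 [ 545.6 -260.8   14. ]
 [ 453.4 -253.4   14. ]] [ 502.3 -212.8   14. ]
[ 492.4 -334.8   58. ] [ 487.7 -389.3   58. ] [ 490.1 -362.1   58. ]
```

```bash
python3 - <<'E'
from h import *
plan([486,-330,220],-.0929,[(489.5,-364.5,160,-.093),(489.5,-364.5,28,-.093)],step=40)
E
```

```text
[[[0.0033,0.017,0.03],0],[[0.0067,0.034,0.06],0],[[0.0067,0.034,0.093],0],[[0.0067,0.034,0.126],0],[[0.0067,0.034,0.159],0]]
[[[-0,0,0.033],0],[[-0,0,0.033],0],[[-0,0,0.033],0],[[-0,0,0.033],0],[[-0,0,0.033],0]]
end [ 489.5 -364.5   28. ] -0.0929
```

Emit:
carry_out([
  [[0.003,0.017,0.03],0],
  [[0.0067,0.034,0.06],0],
  [[0.0067,0.034,0.093],0],
  [[0.0067,0.034,0.126],0],
  [[0.0067,0.034,0.159],0],
])

```text
clock: 3.65
tcp_pos: [491.5, -363.7, 60.5]
ee_rot: [0.999, -0.045, 0.001, -0.001]
force: [-0.9, -0.6, 0.1]
finger_gap: 1.003
```

Emit:
carry_out([
  [[0,0,0.011],0],
  [[0,0,0.022],0],
  [[0,0,0.033],0],
  [[0,0,0.033],0],
  [[0,0,0.033],0],
])

```text
clock: 4.15
tcp_pos: [490.1, -366.2, 29.2]
ee_rot: [0.999, -0.046, 0.001, 0.0]
force: [-0.2, 0.1, 0.1]
finger_gap: 0.998
```

Emit:
carry_out([
  [[0,0,0],0],
  [[0,0,0],0],
  [[0,0,0],0],
  [[0,0,0],0],
  [[0,0,0],0],
], grip=0)

```text
clock: 4.65
tcp_pos: [489.0, -365.8, 28.6]
ee_rot: [0.999, -0.046, -0.0, -0.0]
force: [-2.0, 4.5, 2.0]
finger_gap: 0.157
```

Emit:
carry_out([
  [[0,0,0],0],
  [[0,0,0],0],
  [[0,0,0],0],
  [[0,0,0],0],
  [[0,0,0],0],
])

```text
clock: 5.15
tcp_pos: [488.8, -365.8, 28.6]
ee_rot: [0.999, -0.046, -0.001, -0.0]
force: [-3.1, 0.5, 6.3]
finger_gap: 0.157
```

```bash
python3 - <<'E'
from h import *
plan([489.5,-364.5,28],-.0929,[(515.5,-136.5,28.5,-.0929)],step=26)
E
```

```text
[[[0.0005,-0.0255,-0.0001],-0],[[0.0011,-0.051,-0.0001],-0],[[0.0016,-0.0765,-0.0002],-0],[[0.0021,-0.102,-0.0002],-0],[[0.0026,-0.1275,-0.0003],-0]]
[[[0.0006,-0.0255,-0],-0],[[0.0011,-0.0509,-0.0001],-0],[[0.0016,-0.0764,-0.0001],-0],[[0.0021,-0.1019,-0.0002],-0],[[0.0021,-0.1019,-0.0002],-0]]
end [ 515.5 -136.5   28.5] -0.0929
```

Emit:
carry_out([
  [[0.0005,-0.0255,0],0],
  [[0.001,-0.051,0],0],
  [[0.0016,-0.0765,0],0],
  [[0.002,-0.102,0],0],
  [[0.0026,-0.1275,0],0],
])

```text
clock: 5.65
tcp_pos: [504.6, -242.6, 29.0]
ee_rot: [0.999, -0.048, 0.002, 0.003]
force: [0.3, -6.7, 1.7]
finger_gap: 0.157
```

Emit:
carry_out([
  [[0.0006,-0.0255,0],0],
  [[0.001,-0.051,0],0],
  [[0.0016,-0.0765,0],0],
  [[0.002,-0.102,0],0],
  [[0.002,-0.102,0],0],
])

```text
clock: 6.15
tcp_pos: [517.3, -134.4, 28.6]
ee_rot: [0.999, -0.045, 0.001, -0.001]
force: [2.2, 3.8, 2.7]
finger_gap: 0.156
```

```bash
python3 - <<'E'
from h import *
o=observe();t=read_camera("top");s=read_camera("scene");cv2.imwrite("pics/top1.png",t);cv2.imwrite("pics/scene1.png",s)
print(o["clock"],o["tcp_pos"],o["force"],o["ee_rot"])
f=lambda i:cv2.resize(i,None,fx=5,fy=5,interpolation=cv2.INTER_CUBIC)
im=np.hstack([f(t[110:220,250:330]),f(s[165:275,330:410])]);print(im.shape);cv2.imwrite("pics/m2.png",im)
print(proj("scene",(528,104,30)),proj("scene",(528,14,14)))
E
```

```text
6.15 [ 517.34382103 -134.40326947   28.59101368] [2.23486109 3.82005489 2.69655815] [ 9.98984197e-01 -4.50343172e-02  1.24408226e-03 -9.67924849e-04]
(550, 800, 3)
[376.03422401 233.18075392] [354.14161175 253.59461963]
```

View pics/m2.png

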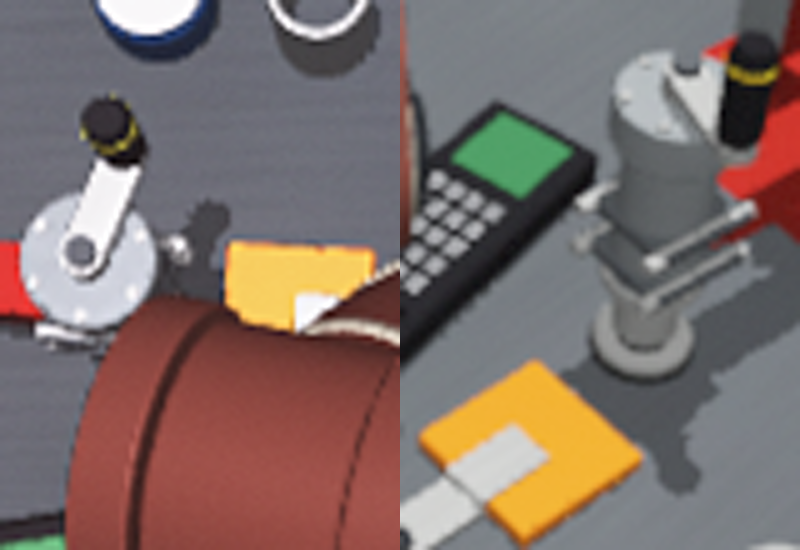

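In the scene crop the foot spans u 592–694, so its column is 378.6, with the lowest sole edge at row 241.4. The pad corners are (357.6,237), (378.6,256.2), (354.6,273.6) and (333.8,252.6). In the top view the housing centre is (267.7,161.8).

```bash
python3 - <<'E'
from h import *
from scipy.optimize import least_squares
np.set_printoptions(precision=1,suppress=True)
px=np.array([(357.6,237),(378.6,256.2),(354.6,273.6),(333.8,252.6)])
s=np.array([ray("scene",*p,14) for p in px]);print(s,s.mean(0))
print("top leg",ray("top",267.7,161.8,220),ray("top",266.4,160.4,245))
t=np.array([ray("top",250+u/5,110+v/5,14) for u,v in[(232,242),(375,250)]]);print("top pad edge",t)
a=np.linspace(0,6.28,90)
def ell(x,y,z,r):
    q=np.array([proj("scene",(x+r*np.cos(k),y+r*np.sin(k),z)) for k in a]);return q
# housing: left edge 612 -> 372.4, top edge of disc v=50->175 ; foot l/r and bottom
def F(p):
    x,y,z=p;h=ell(x,y,220,35);f=ell(x,y,z,30)
    return [h[:,0].min()-372.4,h[:,1].min()-175,f[:,0].min()-368.4,f[:,0].max()-388.8,f[:,1].max()-241.4]
r=least_squares(F,[530,105,30]);print("scene leg",r.x,r.fun)
E
```

```text
[[493.3  65.5  14. ]
 [580.3  57.1  14. ]
 [574.9 -34.   14. ]
 [486.9 -25.2  14. ]] [533.9  15.8  14. ]
top leg [528.3 104.6 220. ] [527.  103.6 245. ]
top pad edge [[576.   50.8  14. ]
 [568.2 -36.   14. ]]
scene leg [532.8 108.8  29.9] [ 0.3  0.  -0.5  0.1 -0. ]
```

View pics/scene1.png

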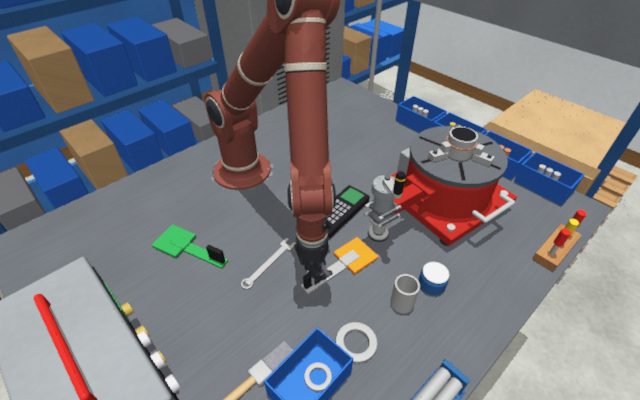

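Nothing stands in the pad's way, and the forearm is clear of the leg. I'll slide the last ~93 mm under the foot.

```bash
python3 - <<'E'
from h import *
o=observe();print(o["clock"],o["tcp_pos"],o["force"])
plan([515.5,-136.5,28.4],-.0929,[(515.5,-43.5,28.4,-.0929)],step=12)
E
```

```text
6.25 [ 517.30274098 -134.37380009   28.55778174] [1.95431965 6.43552735 5.15144951]
[[[-0.0011,-0.0116,0],-0],[[-0.0022,-0.0231,0],-0],[[-0.0032,-0.0347,0],-0],[[-0.0043,-0.0463,0],-0],[[-0.0054,-0.0579,0],-0]]
[[[-0.0011,-0.0115,0],-0],[[-0.0021,-0.0231,0],-0],[[-0.0032,-0.0347,0],-0],[[-0.0032,-0.0347,0],-0],[[-0.0032,-0.0347,0],-0]]
end [515.5 -43.5  28.4] -0.0929
```

Emit:
carry_out([
  [[-0.001,-0.0116,0],0],
  [[-0.002,-0.023,0],0],
  [[-0.003,-0.035,0],0],
  [[-0.0043,-0.046,0],0],
  [[-0.0054,-0.058,0],0],
])

```text
clock: 6.75
tcp_pos: [516.0, -84.5, 28.8]
ee_rot: [0.999, -0.05, 0.002, 0.003]
force: [0.8, -7.5, 2.7]
finger_gap: 0.159
```

Emit:
carry_out([
  [[-0.001,-0.0115,0],0],
  [[-0.002,-0.023,0],0],
  [[-0.003,-0.0347,0],0],
  [[-0.003,-0.0347,0],0],
  [[-0.003,-0.0347,0],0],
])

```text
clock: 7.25
tcp_pos: [516.4, -46.2, 28.6]
ee_rot: [0.999, -0.048, 0.001, 0.001]
force: [1.9, -3.2, 2.9]
finger_gap: 0.156
```

```bash
python3 - <<'E'
from h import *
o=observe();t=read_camera("top");s=read_camera("scene");cv2.imwrite("pics/top2.png",t);cv2.imwrite("pics/scene2.png",s)
print(o["clock"],o["tcp_pos"],o["force"],o["ee_rot"])
f=lambda i:cv2.resize(i,None,fx=5,fy=5,interpolation=cv2.INTER_CUBIC)
im=np.hstack([f(t[110:220,250:330]),f(s[165:275,330:410])]);cv2.imwrite("pics/m3.png",im)
E
```

```text
7.25 [516.42616461 -46.23426228  28.55638319] [ 1.94148834 -3.21044579  2.88875053] [ 9.98857411e-01 -4.77705237e-02  1.05500674e-03  8.57717067e-04]
```

View pics/m3.png

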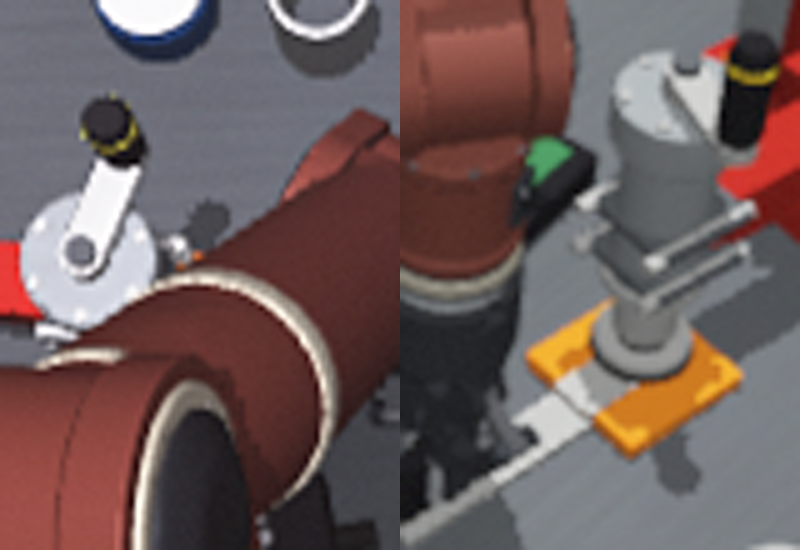

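```bash
python3 - <<'E'
from h import *
s=np.array([ray("scene",330+(u-400)/5,165+v/5,14) for u,v in[(741,376),(633,446),(528,354)]]);print(s.round(1),(s[0]+s[2])/2)
o=observe();print(o["tcp_pos"])
E
```

```text
[[580.9 142.3  14. ]
 [572.   58.3  14. ]
 [486.3  64.5  14. ]] [533.59285073 103.40229729  14.        ]
[516.43969969 -46.24394104  28.56351394]
```

Pad centre is about (533.6,103.4) and the leg about (532.8,108.8), so I'll nudge the pad +5 mm in y.

Emit:
carry_out([
  [[0,-0.002,0],0],
  [[0,-0.004,0],0],
  [[0,-0.006,0],0],
  [[0,-0.006,0],0],
  [[0,-0.006,0],0],
])

```text
clock: 7.85
tcp_pos: [516.2, -41.9, 28.6]
ee_rot: [0.999, -0.048, 0.001, 0.002]
force: [0.4, -6.5, 2.6]
finger_gap: 0.152
```

```bash
python3 - <<'E'
from h import *
plan([516,-37.5,28.4],-.0929,[(516,-37.5,330,-.0929),(582,86,330,-.0929),(582,86,258,-.0929)],step=42)
E
```

```text
[[[0,0,-0.0377],-0],[[0,0,-0.0754],-0],[[0,0,-0.1131],-0],[[0,0,-0.1508],-0],[[0,0,-0.1885],-0]]
[[[0,0,-0.0377],-0],[[0,0,-0.0754],-0],[[0,0,-0.1131],-0],[[0.0136,-0.0323,-0.1131],-0],[[0.0271,-0.0645,-0.1131],-0]]
[[[0.0136,-0.0323,0],-0],[[0.0272,-0.0646,0],-0],[[0.0272,-0.0646,0.036],-0],[[0.0272,-0.0646,0.072],-0],[[0.0272,-0.0646,0.072],-0]]
end [582.  86. 258.] -0.0929
```

Emit:
carry_out([
  [[0,0,0],0],
  [[0,0,0],0],
  [[0,0,0],0],
  [[0,0,0],0],
  [[0,0,0],0],
], grip=100)

```text
clock: 8.35
tcp_pos: [516.0, -38.1, 28.2]
ee_rot: [0.999, -0.046, -0.0, -0.0]
force: [-0.9, 0.5, 0.1]
finger_gap: 0.988
```

Emit:
carry_out([
  [[0,0,-0.02],0],
  [[0,0,-0.055],0],
  [[0,0,-0.1],0],
  [[0,0,-0.145],0],
  [[0,0,-0.1885],0],
])

```text
clock: 8.85
tcp_pos: [515.7, -38.5, 218.6]
ee_rot: [0.999, -0.046, -0.0, -0.0]
force: [1.6, 0.4, -0.4]
finger_gap: 1.004
```

Emit:
carry_out([
  [[0,0,-0.0377],0],
  [[0,0,-0.0754],0],
  [[0,0,-0.113],0],
  [[0.0136,-0.0323,-0.113],0],
  [[0.027,-0.0645,-0.113],0],
])

```text
clock: 9.35
tcp_pos: [549.6, 22.7, 331.8]
ee_rot: [0.999, -0.048, 0.002, -0.001]
force: [0.8, 0.5, -0.3]
finger_gap: 1.004
```

Emit:
carry_out([
  [[0.0136,-0.0323,0],0],
  [[0.0272,-0.0646,0],0],
  [[0.0272,-0.0646,0],0],
  [[0.0272,-0.0646,0],0],
  [[0.0272,-0.0646,0],0],
])

```text
clock: 9.85
tcp_pos: [581.6, 83.3, 329.8]
ee_rot: [0.999, -0.048, -0.0, 0.001]
force: [0.2, -0.7, 0.0]
finger_gap: 0.999
```

```bash
python3 - <<'E'
from h import *
o=observe();w=read_camera("wrist");s=read_camera("scene");cv2.imwrite("pics/scene3.png",s);cv2.imwrite("pics/w3.png",w)
print(o["clock"],o["tcp_pos"],o["force"],o["ee_rot"],proj("wrist",(583,85.5,298),o))
f=lambda i,k:cv2.resize(i,None,fx=k,fy=k,interpolation=cv2.INTER_CUBIC)
im=np.hstack([f(w[100:400,220:420],5/3),f(s[165:265,330:410],5)]);print(im.shape);cv2.imwrite("pics/m4.png",im)
E
```

```text
9.85 [581.63951284  83.27599317 329.80953067] [ 0.16607606 -0.7001787   0.02893428] [ 9.98869705e-01 -4.75283511e-02 -2.86458565e-04  5.35725946e-04] [320.00652272 229.50149974]
(500, 733, 3)
```

View pics/m4.png

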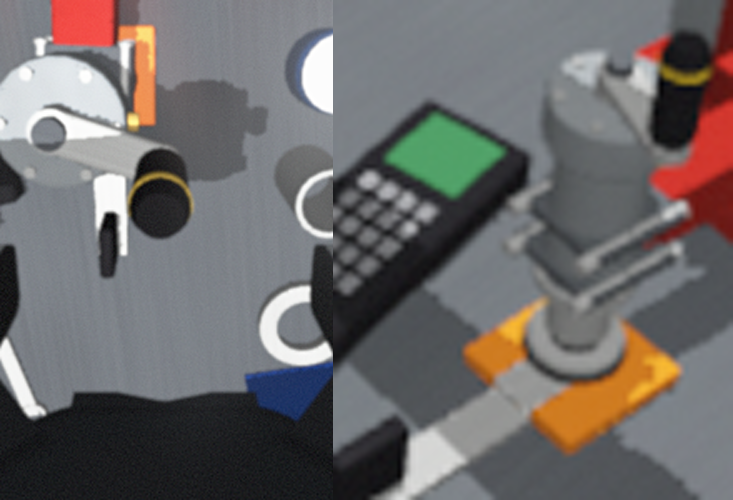

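The wrist view puts the handle top at about (316,224), close to prediction. In the scene crop the pad corners are about (356.2,235.4), (399.4,239.2) and (377.4,253.2).

```bash
python3 - <<'E'
from h import *
o=observe()
s=np.array([ray("scene",*p,14) for p in[(356.2,235.4),(399.4,239.2),(377.4,253.2)]]);print(s.round(1),(s[0]+s[1])/2)
print(ray("wrist",316,224.2,298,o)); 
# hub (48,131)
print("hub",ray("wrist",220+48*.6,100+131*.6,245,o), "housing",ray("wrist",220+62*.6,100+120*.6,220,o))
# fin
print("fin",ray("wrist",220+108*.6,100+220*.6,58,o))
print(o["clock"])
E
```

```text
[[486.4  66.9  14. ]
 [580.9 147.7  14. ]
 [571.2  62.6  14. ]] [533.65978951 107.34110507  14.        ]
[581.01936913  88.87875134 298.        ]
hub [531.47242045 109.98340648 245.        ] housing [532.9281133  109.92537882 220.        ]
fin [523.08115668 -12.38223995  58.        ]
9.95
```

Emit:
carry_out([
  [[0,-0.0045,0.02],0],
  [[0,-0.0045,0.045],0],
  [[0,-0.0045,0.072],0],
  [[0,-0.0045,0.072],0],
  [[0,-0.0045,0.072],0],
])

```text
clock: 10.45
tcp_pos: [582.6, 88.5, 258.4]
ee_rot: [0.999, -0.047, 0.0, 0.0]
force: [0.6, -0.0, 0.6]
finger_gap: 1.001
```

Emit:
carry_out([
  [[0,0,0],0],
  [[0,0,0],0],
  [[0,0,0],0],
  [[0,0,0],0],
  [[0,0,0],0],
], grip=0)

```text
clock: 10.95
tcp_pos: [580.6, 89.5, 258.6]
ee_rot: [0.999, -0.046, -0.002, -0.0]
force: [-5.3, 1.1, 6.7]
finger_gap: 0.265
```

Emit:
carry_out([
  [[0,0,0],0],
  [[0,0,0],0],
  [[0,0,0],0],
  [[0,0,0],0],
  [[0,0,0],0],
])

```text
clock: 11.45
tcp_pos: [580.6, 89.6, 258.6]
ee_rot: [0.999, -0.046, -0.002, -0.0]
force: [-5.8, -0.4, 5.1]
finger_gap: 0.266
```

```bash
cat >> h.py <<'E'
def circ(cmd,C,phis,th=-.0929,r=55.):
    """rows (5 per call) along crank circle, phis in deg"""
    c,s=np.cos(th),np.sin(th);M=np.array([[c,s],[s,-c]]);p=np.array(cmd,float)
    for i in range(0,len(phis),5):
        q=[M.T@(np.array(C)+r*np.array([np.cos(np.radians(f)),np.sin(np.radians(f))])-p)/1000 for f in phis[i:i+5]]
        q=np.round(q,4);print(round(phis[i],1),"["+",".join(f"[[{a:g},{b:g},0],0]" for a,b in q)+"]");p=p+M@q[-1]*1000
    print("end cmd",p.round(1),"phi",phis[-1])
E
python3 - <<'E'
from h import *
circ((582,90.5),(530,110.5),list(-22.7-6*np.arange(1,11)))
E
```

```text
-28.7 [[[-0.0031,0.0067,0],0],[[-0.0057,0.0119,0],0],[[-0.0088,0.0168,0],0],[[-0.0124,0.0213,0],0],[[-0.0164,0.0254,0],0]]
-58.7 [[[-0.0044,0.0037,0],0],[[-0.0092,0.0068,0],0],[[-0.0143,0.0095,0],0],[[-0.0197,0.0116,0],0],[[-0.0252,0.0132,0],0]]
end cmd [537.   55.9] phi -82.7
```

Emit:
carry_out([
  [[-0.0031,0.0067,0],0],
  [[-0.0057,0.0119,0],0],
  [[-0.0088,0.0168,0],0],
  [[-0.0124,0.0213,0],0],
  [[-0.0164,0.0254,0],0],
])

```text
clock: 11.95
tcp_pos: [565.7, 69.8, 258.7]
ee_rot: [0.999, -0.045, 0.002, -0.003]
force: [3.6, 5.3, 0.2]
finger_gap: 0.267
```

Emit:
carry_out([
  [[-0.0044,0.0037,0],0],
  [[-0.0092,0.0068,0],0],
  [[-0.0143,0.0095,0],0],
  [[-0.0197,0.0116,0],0],
  [[-0.0252,0.0132,0],0],
])

```text
clock: 12.45
tcp_pos: [540.3, 57.7, 258.7]
ee_rot: [0.999, -0.045, 0.003, -0.002]
force: [5.5, 4.1, -0.9]
finger_gap: 0.264
```

```bash
python3 - <<'E'
from h import *
o=observe();print(o["clock"],o["tcp_pos"],o["force"])
E
```

```text
12.45 [540.27047077  57.68233391 258.7170948 ] [ 5.48868645  4.11551974 -0.8853647 ]
```

```bash
cat >> h.py <<'E'
def ana(D,C):
    for x,y,fx,fy in D:
        d=np.array([x,y])-C;f=np.degrees(np.arctan2(d[1],d[0]));u=d/np.linalg.norm(d)
        print(f"phi {f:.1f} r {np.linalg.norm(d):.1f} tang {-u[1]*fx+u[0]*fy:.2f} rad {u[0]*fx+u[1]*fy:.2f}")
E
python3 - <<'E'
from h import *
from scipy.optimize import least_squares
D=[(580.6,89.6,-5.8,-.4),(565.7,69.8,3.6,5.3),(540.3,57.7,5.5,4.1)]
P=np.array(D)[:,:2]
r=least_squares(lambda c:np.hypot(*(P-c).T)-55,[530,110]);print(r.x,r.fun);ana(D,r.x)
circ((537,55.9),np.round(r.x,1),list(-84.-6*np.arange(1,16)))
E
```

```text
[530.2505679  111.79676812] [ 0.0251018  -0.04191808  0.022281  ]
phi -23.8 r 55.0 tang -2.71 rad -5.15
phi -49.8 r 55.0 tang 6.17 rad -1.73
phi -79.5 r 55.0 tang 6.16 rad -3.03
-90.0 [[[-0.0068,-0.0003,0],0],[[-0.0125,-0,0],0],[[-0.0183,-0.0004,0],0],[[-0.0239,-0.0014,0],0],[[-0.0295,-0.0029,0],0]]
-120.0 [[[-0.0053,-0.0022,0],0],[[-0.0104,-0.0048,0],0],[[-0.0152,-0.008,0],0],[[-0.0196,-0.0117,0],0],[[-0.0237,-0.0158,0],0]]
-150.0 [[[-0.0035,-0.0045,0],0],[[-0.0066,-0.0094,0],0],[[-0.0092,-0.0146,0],0],[[-0.0112,-0.02,0],0],[[-0.0126,-0.0255,0],0]]
end cmd [475.6 106. ] phi -174.0
```

Emit:
carry_out([
  [[-0.0068,-0.0003,0],0],
  [[-0.0125,0,0],0],
  [[-0.0183,-0.0004,0],0],
  [[-0.0239,-0.0014,0],0],
  [[-0.0295,-0.0029,0],0],
])

```text
clock: 12.95
tcp_pos: [511.5, 60.0, 258.7]
ee_rot: [0.999, -0.047, 0.004, 0.0]
force: [6.9, 0.1, -2.8]
finger_gap: 0.264
```

Emit:
carry_out([
  [[-0.0053,-0.0022,0],0],
  [[-0.0104,-0.0048,0],0],
  [[-0.0152,-0.008,0],0],
  [[-0.0196,-0.0117,0],0],
  [[-0.0237,-0.0158,0],0],
])

```text
clock: 13.45
tcp_pos: [488.6, 75.7, 258.7]
ee_rot: [0.999, -0.048, 0.003, 0.002]
force: [4.3, -4.8, -2.2]
finger_gap: 0.262
```

Emit:
carry_out([
  [[-0.0035,-0.0045,0],0],
  [[-0.0066,-0.0094,0],0],
  [[-0.0092,-0.0146,0],0],
  [[-0.0112,-0.02,0],0],
  [[-0.0126,-0.0255,0],0],
])

```text
clock: 13.95
tcp_pos: [476.3, 100.8, 258.6]
ee_rot: [0.999, -0.048, 0.0, 0.003]
force: [-1.6, -7.3, 4.0]
finger_gap: 0.269
```

```bash
python3 - <<'E'
from h import *
from scipy.optimize import least_squares
o=observe();print(o["clock"])
D=[(580.6,89.6,-5.8,-.4),(565.7,69.8,3.6,5.3),(540.3,57.7,5.5,4.1),(511.5,60,6.9,.1),(488.6,75.7,4.3,-4.8)]+[(*o["tcp_pos"][:2],*o["force"][:2])]
P=np.array(D)[:,:2]
r=least_squares(lambda c:np.hypot(*(P-c[:2]).T)-55,[530,110]);print(r.x,r.fun);ana(D,r.x[:2])
circ((475.6,106),np.round(r.x[:2],1),list(-174-4*np.arange(1,26)))
E
```

```text
13.95
[530.19417325 111.74187986] [ 0.0546112  -0.04742936 -0.02134493  0.01540007  0.03719063 -0.0182706 ]
phi -23.7 r 55.1 tang -2.70 rad -5.15
phi -49.8 r 55.0 tang 6.17 rad -1.72
phi -79.4 r 55.0 tang 6.16 rad -3.02
phi -109.9 r 55.0 tang 6.46 rad -2.44
phi -139.1 r 55.0 tang 6.44 rad -0.11
phi -168.6 r 55.0 tang 6.88 rad 3.04
-178 [[[-0.0007,-0.0037,0],0],[[-0.0011,-0.0076,0],0],[[-0.0012,-0.0114,0],0],[[-0.001,-0.0152,0],0],[[-0.0005,-0.019,0],0]]
-198 [[[0.0007,-0.0038,0],0],[[0.0016,-0.0075,0],0],[[0.0029,-0.0112,0],0],[[0.0044,-0.0147,0],0],[[0.0061,-0.0181,0],0]]
-218 [[[0.0019,-0.0033,0],0],[[0.0041,-0.0065,0],0],[[0.0065,-0.0095,0],0],[[0.0091,-0.0123,0],0],[[0.0119,-0.0149,0],0]]
-238 [[[0.003,-0.0025,0],0],[[0.0061,-0.0047,0],0],[[0.0094,-0.0067,0],0],[[0.0128,-0.0085,0],0],[[0.0163,-0.01,0],0]]
-258 [[[0.0037,-0.0012,0],0],[[0.0074,-0.0023,0],0],[[0.0111,-0.003,0],0],[[0.0149,-0.0035,0],0],[[0.0188,-0.0037,0],0]]
end cmd [534.1 166.5] phi -274
```

Emit:
carry_out([
  [[-0.0007,-0.0037,0],0],
  [[-0.0011,-0.0076,0],0],
  [[-0.0012,-0.0114,0],0],
  [[-0.001,-0.0152,0],0],
  [[-0.0005,-0.019,0],0],
])

```text
clock: 14.45
tcp_pos: [475.9, 120.3, 258.6]
ee_rot: [0.999, -0.048, -0.002, 0.002]
force: [-5.9, -5.2, 6.5]
finger_gap: 0.266
```

Emit:
carry_out([
  [[0.0007,-0.0038,0],0],
  [[0.0016,-0.0075,0],0],
  [[0.0029,-0.0112,0],0],
  [[0.0044,-0.0147,0],0],
  [[0.0061,-0.0181,0],0],
])

```text
clock: 14.95
tcp_pos: [481.5, 137.0, 258.5]
ee_rot: [0.999, -0.048, -0.005, 0.003]
force: [-10.8, -7.8, 11.5]
finger_gap: 0.269
```

```bash
python3 - <<'E'
from h import *
o=observe();print(o["clock"],o["tcp_pos"],o["force"],o["ft_torque"]);C=np.array([530.2,111.8])
ana([(475.9,120.3,-5.9,-5.2),(481.5,137,-10.8,-7.8),(*o["tcp_pos"][:2],*o["force"][:2])],C)
circ((481.4+0,142.2),C,[-214]*5)
c,s=np.cos(-.0929),np.sin(-.0929)
E
```

```text
14.95 [481.4541898  137.04948219 258.52888742] [-10.77780456  -7.80798572  11.46566178] [-1.44602759  1.94140548  0.02041418]
phi 171.1 r 55.0 tang 6.05 rad 5.02
phi 152.6 r 54.8 tang 11.89 rad 6.01
phi 152.6 r 54.9 tang 11.89 rad 5.98
-214 [[[0.0032,-0.0007,0],0],[[0.0032,-0.0007,0],0],[[0.0032,-0.0007,0],0],[[0.0032,-0.0007,0],0],[[0.0032,-0.0007,0],0]]
end cmd [484.7 142.6] phi -214
```

The tangential force is now 11.9 N against about 6.3 N free. The foot is bearing at roughly 75–80 N, too heavy but below lift-off. I'll back off past the target and come up again slowly.

```bash
python3 - <<'E'
from h import *
C=np.array([530.2,111.8])
circ((484.6,142.4),C,[-208,-203,-198,-193,-188])
E
```

```text
-208 [[[-0.0025,0.005,0],0],[[-0.0042,0.0095,0],0],[[-0.0054,0.0142,0],0],[[-0.0063,0.0189,0],0],[[-0.0067,0.0237,0],0]]
end cmd [475.7 119.4] phi -188
```

Emit:
carry_out([
  [[-0.0025,0.005,0],0],
  [[-0.0042,0.0095,0],0],
  [[-0.0054,0.0142,0],0],
  [[-0.0063,0.0189,0],0],
  [[-0.0067,0.0237,0],0],
])

```text
clock: 15.45
tcp_pos: [476.0, 121.4, 258.6]
ee_rot: [0.999, -0.045, -0.0, -0.003]
force: [-1.8, 7.0, 6.4]
finger_gap: 0.265
```

```bash
python3 - <<'E'
from h import *
C=np.array([530.2,111.8])
o=observe();print(o["force"]);ana([(*o["tcp_pos"][:2],*o["force"][:2])],C)
circ((475.7,119.4),C,list(-188.-1.2*np.arange(1,26)))
E
```

```text
[-1.76494512  7.00332707  6.37688125]
phi 169.9 r 55.0 tang -6.59 rad 2.96
-189.2 [[[0.0001,-0.0012,0],0],[[0.0002,-0.0024,0],0],[[0.0003,-0.0035,0],0],[[0.0004,-0.0046,0],0],[[0.0006,-0.0058,0],0]]
-195.2 [[[0.0002,-0.0011,0],0],[[0.0004,-0.0023,0],0],[[0.0006,-0.0034,0],0],[[0.0009,-0.0045,0],0],[[0.0012,-0.0056,0],0]]
-201.2 [[[0.0003,-0.0011,0],0],[[0.0006,-0.0022,0],0],[[0.0009,-0.0033,0],0],[[0.0013,-0.0044,0],0],[[0.0017,-0.0055,0],0]]
-207.2 [[[0.0004,-0.0011,0],0],[[0.0009,-0.0021,0],0],[[0.0013,-0.0032,0],0],[[0.0018,-0.0042,0],0],[[0.0023,-0.0053,0],0]]
-213.2 [[[0.0006,-0.001,0],0],[[0.0011,-0.002,0],0],[[0.0017,-0.003,0],0],[[0.0023,-0.004,0],0],[[0.0029,-0.005,0],0]]
end cmd [486.9 145.7] phi -218.0
```

Now at -190.1°, back at the edge of contact. I'll wind clockwise slowly, about 6° per call.

Emit:
carry_out([
  [[0.0001,-0.0012,0],0],
  [[0.0002,-0.0024,0],0],
  [[0.0003,-0.0035,0],0],
  [[0.0004,-0.0046,0],0],
  [[0.0006,-0.0058,0],0],
])

```text
clock: 15.95
tcp_pos: [476.0, 120.9, 258.5]
ee_rot: [0.999, -0.047, -0.002, 0.002]
force: [-6.4, -5.1, 9.3]
finger_gap: 0.266
```

Emit:
carry_out([
  [[0.0002,-0.0011,0],0],
  [[0.0004,-0.0023,0],0],
  [[0.0006,-0.0034,0],0],
  [[0.0009,-0.0045,0],0],
  [[0.0012,-0.0056,0],0],
])

```text
clock: 16.45
tcp_pos: [476.9, 125.0, 258.5]
ee_rot: [0.999, -0.048, -0.003, 0.003]
force: [-9.0, -6.1, 10.9]
finger_gap: 0.267
```

```bash
python3 - <<'E'
from h import *
C=np.array([530.2,111.8])
o=observe();print(o["clock"],o["force"]);ana([(*o["tcp_pos"][:2],*o["force"][:2])],C)
E
```

```text
16.45 [-9.02743284 -6.06014004 10.93554388]
phi 166.1 r 54.9 tang 8.05 rad 7.31
```

Emit:
carry_out([
  [[0.0002,-0.0008,0],0],
  [[0.0004,-0.0015,0],0],
  [[0.0006,-0.0022,0],0],
  [[0.0008,-0.003,0],0],
  [[0.0011,-0.0037,0],0],
])

```text
clock: 16.95
tcp_pos: [477.9, 128.4, 258.5]
ee_rot: [0.999, -0.048, -0.003, 0.003]
force: [-10.3, -6.3, 12.7]
finger_gap: 0.265
```

```bash
python3 - <<'E'
from h import *
C=np.array([530.2,111.8])
o=observe();print(o["clock"],o["force"]);ana([(*o["tcp_pos"][:2],*o["force"][:2])],C)
E
```

```text
16.95 [-10.30770123  -6.25392547  12.67958971]
phi 162.4 r 54.9 tang 9.07 rad 7.94
```

Emit:
carry_out([
  [[0.0001,-0.0004,0],0],
  [[0.0002,-0.0007,0],0],
  [[0.0003,-0.001,0],0],
  [[0.0004,-0.0013,0],0],
  [[0.0004,-0.0013,0],0],
])

```text
clock: 17.45
tcp_pos: [478.2, 129.6, 258.5]
ee_rot: [0.999, -0.048, -0.003, 0.003]
force: [-9.1, -6.2, 12.2]
finger_gap: 0.264
```

```bash
python3 - <<'E'
from h import *
C=np.array([530.2,111.8])
o=observe();print(o["clock"],o["force"]);ana([(*o["tcp_pos"][:2],*o["force"][:2])],C)
E
```

```text
17.45 [-9.07164115 -6.18346086 12.2365569 ]
phi 161.1 r 54.9 tang 8.79 rad 6.58
```

Bearing at about 8.8–9.1 N against about 6.2 N free, 11° past contact, which is roughly 44 N on the foot. I'll relax the pull, then release.

Emit:
carry_out([
  [[-0.0004,0.0012,0],0],
  [[-0.0008,0.0024,0],0],
  [[-0.0011,0.0034,0],0],
  [[-0.0012,0.004,0],0],
  [[-0.0012,0.004,0],0],
])

```text
clock: 17.95
tcp_pos: [478.1, 129.4, 258.5]
ee_rot: [0.999, -0.047, -0.002, 0.0]
force: [-5.6, 0.1, 8.9]
finger_gap: 0.265
```

```bash
python3 - <<'E'
from h import *
C=np.array([530.2,111.8])
o=observe();print(o["clock"],o["force"]);ana([(*o["tcp_pos"][:2],*o["force"][:2])],C)
E
```

```text
17.95 [-5.58116636  0.06499864  8.92289753]
phi 161.3 r 55.0 tang 1.73 rad 5.31
```

Emit:
carry_out([
  [[0,0,0],0],
  [[0,0,0],0],
  [[0,0,0],0],
  [[0,0,0],0],
  [[0,0,0],0],
], grip=100)

```text
clock: 18.45
tcp_pos: [479.6, 130.4, 257.6]
ee_rot: [0.999, -0.047, -0.0, 0.0]
force: [-0.4, 0.5, -0.3]
finger_gap: 1.002
```

Emit:
carry_out([
  [[0,0,-0.015],0],
  [[0,0,-0.045],0],
  [[0,0,-0.08],0],
  [[0,0,-0.11],0],
  [[0,0,-0.14],0],
])

```text
clock: 18.95
tcp_pos: [479.5, 130.3, 399.1]
ee_rot: [0.999, -0.047, 0.0, 0.0]
force: [0.8, -0.1, 0.2]
finger_gap: 0.996
```

Emit:
carry_out([
  [[0,0.03,0],0],
  [[0,0.07,0],0],
  [[0,0.11,0],0],
  [[0,0.14,0],0],
  [[0,0.14,0],0],
])

```text
clock: 19.45
tcp_pos: [465.6, -14.8, 398.5]
ee_rot: [0.999, -0.052, 0.001, 0.001]
force: [-0.7, -0.0, 0.6]
finger_gap: 1.001
```

```bash
python3 - <<'E'
from h import *
o=observe();w=read_camera("wrist");s=read_camera("scene");cv2.imwrite("pics/scene4.png",s)
print(o["clock"],o["tcp_pos"],o["force"],o["finger_gap"])
f=lambda i,k:cv2.resize(i,None,fx=k,fy=k,interpolation=cv2.INTER_CUBIC)
im=np.hstack([f(s[165:265,330:410],5),f(w,400/640)[:,:] if 0 else np.pad(f(w,400/640),((0,250),(0,0),(0,0)))]);print(im.shape);cv2.imwrite("pics/m5.png",im)
print(proj("scene",(583,86,298)))
E
```

```text
19.45 [465.59104121 -14.76030856 398.50462887] [-0.67008445 -0.02216796  0.57223823] 1.0013650316290108
(500, 800, 3)
[401.3821743  174.06353051]
```

View pics/m5.png

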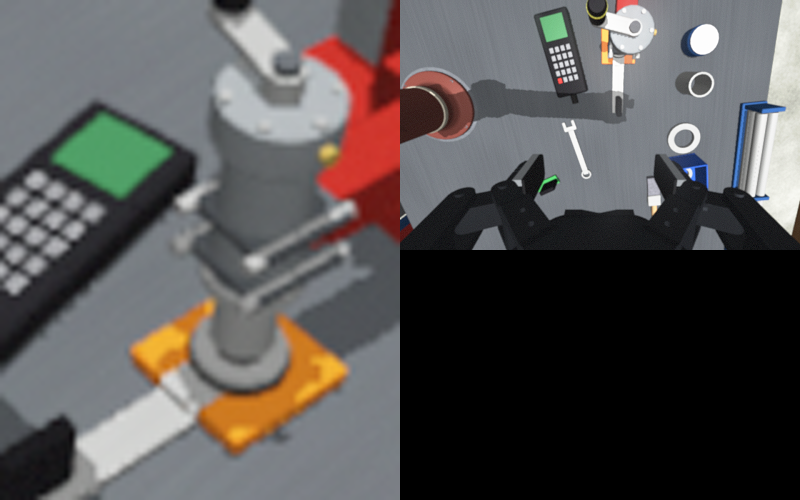

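The foot now sits on the pad at about (241,360) in the crop. The pad corners are unchanged at (131,352) and (347,371), so the pad centre is about (239,361). The gripper is clear and the other items have not moved.

```bash
python3 -c "
from plant import *
print(sign_off())"
```

```text
the job is handed in; nothing more can be done
None
```

I slid the orange pad flat under the stabiliser foot, wound the leg down onto it, let go and handed the job in at about 19.6 s. One overshoot on the way down is described below.

- **Pad position:** the last direct measurement, before winding, put the pad centre within about 2 mm of the leg's axis. The final picture shows the foot on the middle of the pad, with the pad's corners where they were.
- **Crank load:** it ran free at about 6.0–6.9 N, typically 6.2. At the end it took about 9.1 N while turning and 8.8 N when nearly stopped, which is 1.4 to 1.5 times free running. The crank stopped about 11° past contact, so I estimate about 44 N on the foot.
- **Overshoot:** my first approach went too far and read 11.9 N at the crank, roughly 80 N on the foot. That is just under the 85–105 N where lifting begins. I backed off to the edge of contact and came up again slowly. I did not separately measure whether the machine's feet stayed down; the forces suggest they did.
- **Hand-in state:** the gripper was open, well clear, and reading no force. The other items visible in the last pictures looked undisturbed.

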